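Sort two glass offcuts by pinched thickness

ROBOT

A 6-joint arm with a two-finger parallel gripper is mounted at the origin on the work surface. World frame = base frame: x ahead of the robot, y to its left, z up, the work surface at z = 0. Lengths are in m, angles in rad, forces in N, time in s.
With the tool pointing down it reaches from about 0.325 to 0.925 m from the base axis. Payload 3.1 kg.
Tool frame: the origin (TCP) lies at the very end of the fingers, on their centre line; the grasp point (between the pads) lies r.grip_point_offset behind it (r.grip_point_offset is the distance from the TCP to the grasp point, in m); z points along the fingers, y is the line along which they close (so a half turn about z gives the same grasp; the last joint's range is limited). The gripper opens to 85 mm and grips with 20 to 120 N. Pads are 22 mm wide; open, the fingers measure 114 mm over their backs; the gripper's body (76 mm by 85 mm) begins 54 mm behind the grasp point. The pads swing forward as they close: fully open they stand 13 mm farther back than shut.
Start: joints at [1.088, 0.217, 1.613, -0, 1.311, -0.112], TCP at [0.226, 0.583, 0.231] pointing down, gripper open.
Joint ranges: [-2.75, 2.75], [-0.78, 2.1], [0.31, 2.55], [-1.13, 4.27], [0.13, 2.63], [-2.58, 2.58]. Speed limits (rad/s): [2.79, 2.79, 3.14, 3.14, 3.14, 3.14].

INTERFACE

Orientations are given as a unit quaternion [w, x, y, z].
In Python, from station import r gives the robot as it stands. The module is installed in compiled form; this text tells all that it offers.
- The arm moves only by the shell command python3 -m crank 'ROWS' [FORCE]. ROWS is JSON, a list of rows, each an object with "rot": the turn, a rotation vector about the tool's x, y, z in rad, a list of three; "dp": the shift along the tool's x, y, z in m, a list of three; "gripper": the finger opening in m, from 0 to 0.0854. In form: [{"rot": [rx, ry, rz], "dp": [tx, ty, tz], "gripper": gripper}, ...]. A call has 1 to 8 rows; each row is the pose to reach, as a shift and turn from the pose commanded when the call began, along the tool's axes at that moment; what a row does not reach only later rows make up. A row lasts 1/12 s, in which the tool goes at most 41.7 mm and 7.16 degrees, less where a joint would pass 70% of its speed; a pose out of reach is approached as far as the arm can. A call with a gripper value outside its range is refused whole. The fingers move at their own pace and stop on an object; FORCE is the grip in N (left out, the last holds). Time passes only in rows, so rows that repeat a pose let the fingers close. It gives the time, the measured TCP pose, the force, the opening and the grip force at its end, in the units of the state.
- r.get_obs(): the state, without advancing time (a new reading comes with each control period).
- r.get_image(name): name is "scene" or "top" or "wrist"; returns the picture (420x560x3 uint8, blue, green, red); there is no depth.
- r.camera_info(name): a dict with "K" (3x3 intrinsics, pixels), "extrinsics" (4x4, takes a point from camera to world coordinates). Camera axes: x right, y down, z forward; pixel columns grow to the right and rows downward; lengths in m; the calibration is good to about 2 mm. A picture is of the moment at which its call begins: read the wrist's pose just before it. camera_info takes no time and is no camera call; for the wrist camera it gives the pose at the moment of the call.
- r.hand_in(): hands the job in; it is judged then, once.
Trained networks look in the newest picture that a camera, given by its name, has taken for a name from the list of things; names that differ only in an ending like _2 or _b are one class to them, and where a whole thing is asked for, a point or a joint stands for the part that bears it (a point fixed in the world has none). Each returns a list of dicts, best first, with "conf" (0 to 1); they miss things now and then, are a little off and sometimes report something else, mostly with a low value. They report only what shows in the picture. A call takes as long as a camera call.
- r.spot_in(camera, name): "box" ([left, top, right, bottom] in pixels, round what is visible of it).
- r.landmark_of(camera, name): "point" ([column, row] in pixels: a listed point, or the origin of a listed thing).
The state is a dict: "t": time; "joints": joint angles; "joint_vel": joint speeds; "joint_torque": joint torques, N m; "tool_pos": TCP position; "orientation": TCP orientation; "ft_force": force on the tool from outside, world axes, zero at the start; "moment": the same for the moment, N m; "grip_width": opening from 0.0 (shut) to 1.0 (fully open); "gripper_force": force on a finger pad.
Only numpy, scipy, OpenCV 4.12 (cv2) and the standard library are available. Lean on these libraries where they do the work, as an engineer would, in place of code of your own. Each camera call takes 0.05 s, during which the arm holds its last target. There are 200 camera calls.

TASK

Two opaque jade-green glass offcuts stand on edge on the bench. Pinch each across its thickness and read it off the finger opening: one thinner than 18 mm goes into the rectangular wooden tray, one thicker than 18 mm into the round steel dish (if it is within a millimetre of 18, either will do). Leave each standing on edge on the floor of its container; both may belong in the same one, so leave room: end to end is best.

Things in the scene. Friction and masses are not known exactly. Their poses are not given: they have to be found in the camera images.
- offcut_a: first glass offcut: loose slab of opaque pale jade-green glass standing on edge on the table, 80 mm long (own x), 42 mm high (own z), 0.1 to 0.2 kg. Thickness (own y) unknown, 12 to 24 mm: the finger opening when closed lightly (about 10 N) across it, within 1 mm. Origin: on the underside, mid-length, 6 mm inside the -y face, so 6 to 18 mm from the +y face.
- offcut_b: second glass offcut: loose slab of opaque pale jade-green glass standing on edge on the table, 80 mm long (own x), 42 mm high (own z), 0.1 to 0.2 kg. Thickness (own y) unknown, 12 to 24 mm: the finger opening when closed lightly (about 10 N) across it, within 1 mm. Origin: on the underside, mid-length, 6 mm inside the -y face, so 6 to 18 mm from the +y face.
- tray: empty shallow rectangular tray of light wood for the thin glass, fixed to the table, 230 mm (own x) by 150 mm (own y) outside, 214 by 134 mm inside; grey floor 6 mm and rim 24 mm above the table. Origin: centre of its underside, at table height; own z up.
- dish: empty shallow round steel dish for the thick glass, fixed to the table, 230 mm across the rim, 218 mm inside; floor 6 mm and rim 24 mm above the table. Origin: centre of its underside, at table height; own z up.

How it is judged:
At the end, for the whole second after the job is handed in: Each offcut stands on edge (upright within about 11 degrees) and at rest on the floor of its container: the tray if it is thinner than 18 mm, the dish if thicker (from 16.2 to 19.8 mm either is accepted; in the rule below the distance between the slab's two layers is its thickness less 12 mm) (((x of offcut_a in the frame of tray between -0.09 and 0.09 m and y of offcut_a in the frame of tray between -0.06 and 0.06 m and z of offcut_a in the frame of tray between 0 and 0.012 m and distance between offcut_a_c0 and offcut_a_extra_c0 below 0.0078 m) or (horizontal distance between offcut_a and dish below 0.09 m and z of offcut_a in the frame of dish between 0 and 0.012 m and distance between offcut_a_c0 and offcut_a_extra_c0 above 0.0042 m)) and angle between each of offcut_a, offcut_b's own z axis and vertical below 0.2 rad and linear speed of each of offcut_a, offcut_b below 0.02 m/s and ((x of offcut_b in the frame of tray between -0.09 and 0.09 m and y of offcut_b in the frame of tray between -0.06 and 0.06 m and z of offcut_b in the frame of tray between 0 and 0.012 m and distance between offcut_b_c0 and offcut_b_extra_c0 below 0.0078 m) or (horizontal distance between offcut_b and dish below 0.09 m and z of offcut_b in the frame of dish between 0 and 0.012 m and distance between offcut_b_c0 and offcut_b_extra_c0 above 0.0042 m))); the robot touches nothing.
It also fails if it takes over 51 s, if anything falls off the work surface, if the arm or the gripper's body presses on something with over 40 N, if the wrist force passes 120 N, or if a joint passes its speed limit or range.

## Working session

There is one attempt and no reset: what is moved stays moved. The work goes in short steps, Python scripts to look and compute and a shell command to move; the robot and the scene stay as the last step left them, time stands still between calls to the robot, and variables do not carry over. Pictures are saved under pics/ and viewed, at most 10 in all, crops included, and the job is handed in when it is done.

```bash
mkdir -p pics; cat > h.py <<'E'
import numpy as np, cv2
from station import r
def ray(cam,p):
    i=r.camera_info(cam);K=np.array(i["K"]);T=np.array(i["extrinsics"])
    d=T[:3,:3]@np.linalg.inv(K)@np.array([p[0],p[1],1.]);return T[:3,3],d
def onz(cam,p,z):
    o,d=ray(cam,p);return o+d*(z-o[2])/d[2]
def tri(rays):
    A=0;b=0
    for o,d in rays:
        d=d/np.linalg.norm(d);P=np.eye(3)-np.outer(d,d);A=A+P;b=b+P@o
    x=np.linalg.solve(A,b)
    return x,[np.linalg.norm((np.eye(3)-np.outer(d,d)/(d@d))@(x-o)) for o,d in rays]
E
python3 - <<'E'
from h import *
np.set_printoptions(precision=4,suppress=True)
o=r.get_obs();print({k:np.round(v,4) for k,v in o.items()},r.grip_point_offset)
for c in("top","scene"):
    im=r.get_image(c);cv2.imwrite(f"pics/{c}0.png",im)
    for n in("offcut_a","tray","dish"):
        print(c,n,[(np.round(x["box"]),round(x["conf"],2)) for x in r.spot_in(c,n)][:3],[(np.round(x["point"],1),round(x["conf"],2),onz(c,x["point"],0)) for x in r.landmark_of(c,n)][:3])
E
```

```text
{'t': np.float64(0.0), 'joints': array([ 1.0878,  0.2178,  1.615 , -0.    ,  1.3113, -0.1122]), 'joint_vel': array([ 0.    , -0.001 , -0.0007,  0.001 , -0.0017, -0.0008]), 'joint_torque': array([ -0.0001, -39.6837, -30.3854,  -0.0003,   0.0097,  -0.    ]), 'tool_pos': array([0.2261, 0.5818, 0.2299]), 'orientation': array([-0.0003,  0.1843,  0.9829, -0.0012]), 'ft_force': array([-1.0507, -0.8633, -0.2367]), 'moment': array([-0.0514, -0.0527,  0.008 ]), 'gripper_force': np.float64(0.0), 'grip_width': np.float64(1.0019)} 0.0187
top offcut_a [(array([291., 202., 303., 237.]), 0.6), (array([228., 214., 240., 249.]), 0.6)] [(array([236.7, 234.9]), 0.81, array([0.4797, 0.0782, 0.    ])), (array([295. , 221.1]), 0.79, array([ 0.5154, -0.062 ,  0.    ]))]
top tray [(array([ 94., 170., 166., 273.]), 0.71)] [(array([131. , 222.9]), 0.81, array([0.5049, 0.3336, 0.    ]))]
top dish [(array([347., 190., 448., 284.]), 0.9)] [(array([395.9, 234.6]), 0.87, array([ 0.4863, -0.3064,  0.    ]))]
scene offcut_a [(array([291., 190., 310., 218.]), 0.9), (array([245., 213., 268., 243.]), 0.79)] [(array([300. , 213.2]), 0.86, array([0.4918, 0.0839, 0.    ]))]
scene tray [(array([328., 161., 426., 216.]), 0.68)] [(array([373.9, 190.8]), 0.61, array([0.5091, 0.3332, 0.    ]))]
scene dish [(array([100., 225., 206., 295.]), 0.62)] [(array([154.2, 261.6]), 0.55, array([ 0.4796, -0.3097,  0.    ]))]
```

View pics/top0.png

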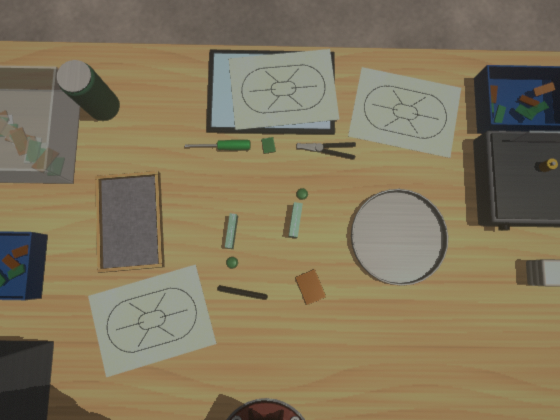

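View pics/scene0.png

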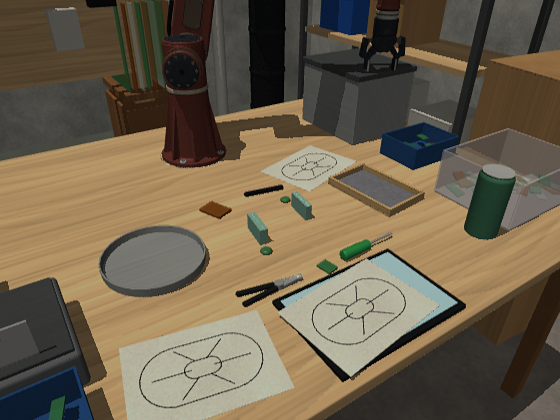

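The top view shows the tray at (130,222), the dish at (397,236), and the offcuts at (231,231) and (295,220), both with their long axis roughly along world x. Small green gems lie at (232,262) and (302,194). The scene view agrees, with offcuts at (301,205) and (257,228). I'll get the orientations from a mask, then plan a wrist look.

```bash
cat >> h.py <<'E'
from scipy.spatial.transform import Rotation as R
def pose():
    o=r.get_obs();q=o["orientation"];return np.array(o["tool_pos"]),R.from_quat([q[1],q[2],q[3],q[0]])
def down(yaw): # tool y at world angle yaw, z down
    y=np.array([np.cos(yaw),np.sin(yaw),0]);z=np.array([0,0,-1.]);return R.from_matrix(np.c_[np.cross(y,z),y,z])
def go(p,yaw,frm=None):
    t,Q=frm or pose();yaws=[yaw+k*np.pi for k in(-2,-1,0,1,2)]
    rv=min(((Q.inv()*down(a)).as_rotvec() for a in yaws),key=np.linalg.norm)
    return "rot",np.round(rv,4),"dp",np.round(Q.inv().apply(np.array(p)-t),4)
E
python3 - <<'E'
from h import *
np.set_printoptions(precision=4,suppress=True)
t,Q=pose();i=r.camera_info("wrist");T=np.array(i["extrinsics"]);print("K",i["K"]);print("cam in tool",Q.inv().apply(T[:3,3]-t),(Q.inv()*R.from_matrix(T[:3,:3])).as_matrix())
im=cv2.imread("pics/top0.png")
for x0,y0,x1,y1 in((224,208,244,252),(286,200,307,240)):
    c=im[y0:y1,x0:x1].astype(int);m=(c[...,0]>c[...,2]-5)&(c[...,1]>100)
    ys,xs=np.nonzero(m);pts=np.c_[xs+x0,ys+y0].astype(np.float32)
    w=np.array([onz("top",p,.042)[:2] for p in pts],np.float32);print(len(pts),cv2.minAreaRect(w))
print(go((.47,.01,.33),np.radians(90)))
E
```

```text
K [[304.6125   0.     273.683 ]
 [  0.     304.6125 208.3365]
 [  0.       0.       1.    ]]
cam in tool [ 0.0728 -0.0004 -0.1439] [[ 0.0001 -0.9589 -0.2836]
 [ 1.      0.      0.0003]
 [-0.0002 -0.2836  0.9589]]
232 ((0.48603689670562744, 0.08920439332723618), (0.015672717243433, 0.07817831635475159), 83.6025390625)
277 ((0.5148316025733948, -0.06014910340309143), (0.019089343026280403, 0.07871387153863907), 81.84185791015625)
('rot', array([ 0.0001,  0.    , -0.3708]), 'dp', array([-0.4345, -0.4454, -0.0987]))
```

```bash
python3 - <<'E'
from h import *
print(go((.46,.04,.17),np.radians(83)))
E
```

```text
('rot', array([ 1.000e-04,  0.000e+00, -2.486e-01]), 'dp', array([-0.4143, -0.4211,  0.0613]))
```

```bash
python3 -m crank '[{"rot":[0,0,-0.249],"dp":[-0.414,-0.421,0.061],"gripper":0.085},{"rot":[0,0,-0.249],"dp":[-0.414,-0.421,0.061],"gripper":0.085},{"rot":[0,0,-0.249],"dp":[-0.414,-0.421,0.061],"gripper":0.085},{"rot":[0,0,-0.249],"dp":[-0.414,-0.421,0.061],"gripper":0.085},{"rot":[0,0,-0.249],"dp":[-0.414,-0.421,0.061],"gripper":0.085},{"rot":[0,0,-0.249],"dp":[-0.414,-0.421,0.061],"gripper":0.085},{"rot":[0,0,-0.249],"dp":[-0.414,-0.421,0.061],"gripper":0.085},{"rot":[0,0,-0.249],"dp":[-0.414,-0.421,0.061],"gripper":0.085}]'
python3 - <<'E'
from h import *
print(go((.46,.04,.17),np.radians(83)))
E
```

```text
t: 1.37
tool_pos: [0.3579, 0.2763, 0.1972]
orientation: [0.001, 0.061, 0.998, 0.0]
ft_force: [0.7, -0.5, -1.1]
grip_width: 0.99
gripper_force: 0.0
('rot', array([0.0006, 0.001 , 0.001 ]), 'dp', array([-0.1299, -0.2222,  0.0272]))
```

```bash
python3 -m crank '[{"rot":[0,0,0],"dp":[-0.13,-0.222,0.027],"gripper":0.085},{"rot":[0,0,0],"dp":[-0.13,-0.222,0.027],"gripper":0.085},{"rot":[0,0,0],"dp":[-0.13,-0.222,0.027],"gripper":0.085},{"rot":[0,0,0],"dp":[-0.13,-0.222,0.027],"gripper":0.085},{"rot":[0,0,0],"dp":[-0.13,-0.222,0.027],"gripper":0.085},{"rot":[0,0,0],"dp":[-0.13,-0.222,0.027],"gripper":0.085},{"rot":[0,0,0],"dp":[-0.13,-0.222,0.027],"gripper":0.085},{"rot":[0,0,0],"dp":[-0.13,-0.222,0.027],"gripper":0.085}]'
python3 - <<'E'
from h import *
import pickle
t,Q=pose();i=r.camera_info("wrist");im=r.get_image("wrist");cv2.imwrite("pics/w1.png",im);pickle.dump((i,t),open("w1.pkl","wb"))
print([(np.round(x["box"]),round(x["conf"],2)) for x in r.spot_in("wrist","offcut_a")][:3])
print(go((.46,-.04,.17),np.radians(83)))
E
```

```text
t: 2.03
tool_pos: [0.4604, 0.0394, 0.1701]
orientation: [0.0, 0.063, 0.998, -0.0]
ft_force: [-0.1, 1.2, -1.0]
grip_width: 0.997
gripper_force: 0.0
[(array([314., 168., 341., 260.]), 0.87), (array([166., 216., 202., 305.]), 0.62)]
('rot', array([ 0.0008, -0.0008, -0.0007]), 'dp', array([-0.0108, -0.0815, -0.    ]))
```

View pics/w1.png

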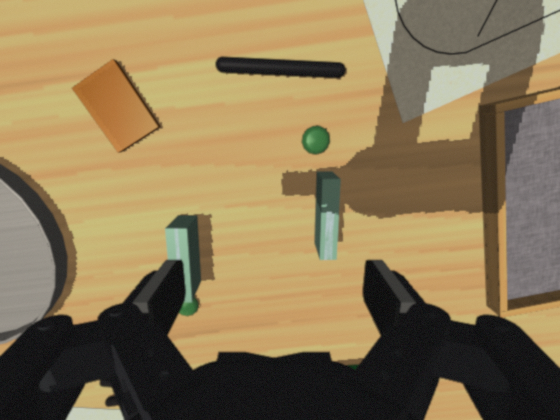

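The wrist view shows offcut A's top face around (328,232) with its end face at (328,188), and offcut B around (180,250) partly behind a finger. A gem sits at (316,139) near A and another at (190,306) near B. I'll take two more views with both unobstructed.

```bash
python3 - <<'E'
from h import *
print(go((.52,.05,.20),np.radians(83)))
E
```

```text
('rot', array([ 0.0008, -0.0008, -0.0007]), 'dp', array([-0.0593,  0.0152, -0.03  ]))
```

```bash
python3 -m crank '[{"rot":[0,0,0],"dp":[-0.03,0.007,-0.015],"gripper":0.085},{"rot":[0,0,0],"dp":[-0.059,0.015,-0.03],"gripper":0.085},{"rot":[0,0,0],"dp":[-0.059,0.015,-0.03],"gripper":0.085},{"rot":[0,0,0],"dp":[-0.059,0.015,-0.03],"gripper":0.085}]'
cat > look.py <<'E'
import sys,pickle
from h import *
n=sys.argv[1];i=r.camera_info("wrist");im=r.get_image("wrist");cv2.imwrite(f"pics/{n}.png",im);pickle.dump(i,open(n+".pkl","wb"))
print([(np.round(x["box"]),round(x["conf"],2)) for x in r.spot_in("wrist","offcut_a")][:3])
E
python3 look.py w2
python3 -m crank '[{"rot":[0,0,0],"dp":[-0.0,-0.04,0],"gripper":0.085},{"rot":[0,0,0],"dp":[-0.0,-0.08,0],"gripper":0.085},{"rot":[0,0,0],"dp":[0,-0.09,0],"gripper":0.085},{"rot":[0,0,0],"dp":[0,-0.09,0],"gripper":0.085}]'
python3 look.py w3
python3 -c "
import cv2,numpy as np
a=cv2.imread('pics/w2.png')[60:280,130:400];b=cv2.imread('pics/w3.png')[60:280,130:400]
cv2.imwrite('pics/w23.png',cv2.resize(np.vstack([np.hstack([a,b])]),None,fx=1.48,fy=1.48,interpolation=2))"
```

```text
t: 2.47
tool_pos: [0.5212, 0.0517, 0.2015]
orientation: [0.001, 0.059, 0.998, 0.0]
ft_force: [-0.6, 0.2, 0.2]
grip_width: 0.996
gripper_force: 0.0
[(array([296., 108., 318., 194.]), 0.65), (array([150., 157., 190., 234.]), 0.63)]
t: 2.9
tool_pos: [0.5072, -0.0411, 0.1992]
orientation: [-0.001, 0.062, 0.998, -0.0]
ft_force: [-0.6, 0.2, -0.1]
grip_width: 0.993
gripper_force: 0.0
[(array([374., 109., 416., 198.]), 0.84), (array([247., 161., 270., 238.]), 0.62)]
```

View pics/w23.png

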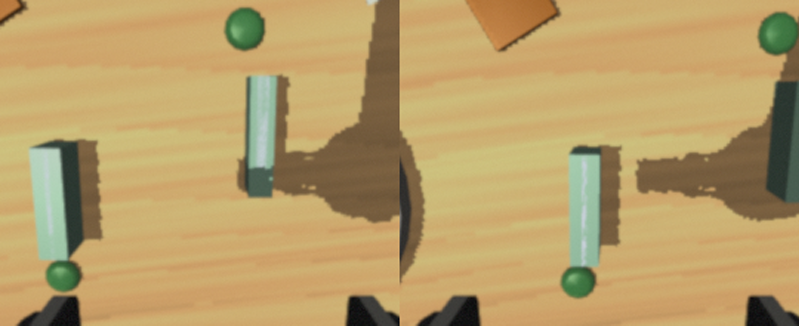

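In the left crop (w2), A's top spans (247..278, 76..196) and B's top spans (30..68, 147..260). In the right crop (w3), B's top spans (570..600, 152..265). The dark band across A is the gripper's shadow. Next I'll triangulate the end midpoints.

```bash
python3 - <<'E'
from h import *
import pickle
np.set_printoptions(precision=4,suppress=True)
I={"w1":pickle.load(open("w1.pkl","rb"))[0],"w2":pickle.load(open("w2.pkl","rb")),"w3":pickle.load(open("w3.pkl","rb"))}
def rr(n,p):
    T=np.array(I[n]["extrinsics"]);return T[:3,3],T[:3,:3]@np.linalg.inv(I[n]["K"])@np.array([*p,1.])
c=lambda x,y:((x)/1.48+130,y/1.48+60)
# top-face left/right edges by rows, near end and far end (px)
V={"B":{"w2":[c(30,147),c(62,147),c(68,259),c(40,260)],"w3":[c(170.4,153),c(200.4,153),c(200.4,265),c(171.4,265)]},
"A":{"w1":[(318,172),(339,172),(337,258),(320,258)],"w2":[c(248,76),c(278,76),c(273,196),c(248,196)]}}
for k,d in V.items():
    ends=[]
    for e in((0,1),(2,3)):
        rays=[rr(n,np.mean([p[e[0]],p[e[1]]],0)) for n,p in d.items()]
        x,res=tri(rays);ends.append(x);print(k,e,x,res)
    print(k,"len",np.linalg.norm(ends[0]-ends[1]),"mid",(ends[0]+ends[1])/2,"yaw",np.degrees(np.arctan2(*(ends[1]-ends[0])[1::-1])))
    for n,p in d.items():
        P=[(lambda o,dd:o+dd*(.042-o[2])/dd[2])(*rr(n,q)) for q in p]
        print(n,"z.042 mid",np.mean(P,0)[:2],"wid",np.linalg.norm(P[0]-P[1]),np.linalg.norm(P[2]-P[3]),"yaw",np.degrees(np.arctan2(*(P[2]+P[3]-P[0]-P[1])[1::-1])))
E
```

```text
B (0, 1) [ 0.4749 -0.0557  0.0408] [np.float64(1.916318140607468e-05), np.float64(1.9163181406087108e-05)]
B (2, 3) [ 0.5535 -0.0663  0.0448] [np.float64(0.00024538201816506954), np.float64(0.00024538201816484207)]
B len 0.07937721937326227 mid [ 0.5142 -0.061   0.0428] yaw -7.698311621629002
w2 z.042 mid [ 0.5148 -0.0614] wid 0.021422808142012684 0.020271551894015926 yaw -8.757487801311175
w3 z.042 mid [ 0.5145 -0.0611] wid 0.020030639093518446 0.02081887647626258 yaw -7.860537490301463
A (0, 1) [0.4467 0.0966 0.0093] [np.float64(1.2046341528506921e-05), np.float64(1.204634152851678e-05)]
A (2, 3) [0.5257 0.0849 0.0408] [np.float64(0.00031078540943596674), np.float64(0.0003107854094359463)]
A len 0.085864492584799 mid [0.4862 0.0907 0.0251] yaw -8.434359528831006
w1 z.042 mid [0.4827 0.0882] wid 0.018892048466042134 0.016636967775943694 yaw -4.338174098910459
w2 z.042 mid [0.4861 0.0888] wid 0.019240220231673245 0.017288435956589056 yaw -6.209723984192949
```

```bash
python3 - <<'E'
from h import *
print(go((.5147,-.061,.012),np.radians(82)))
E
```

```text
('rot', array([ 0.0011, -0.0014,  0.0169]), 'dp', array([-0.0097, -0.0212,  0.1874]))
```

```bash
python3 -m crank '[{"rot":[0,0,0.017],"dp":[-0.01,-0.021,0.04],"gripper":0.085},{"rot":[0,0,0.017],"dp":[-0.01,-0.021,0.08],"gripper":0.085},{"rot":[0,0,0.017],"dp":[-0.01,-0.021,0.12],"gripper":0.085},{"rot":[0,0,0.017],"dp":[-0.01,-0.021,0.15],"gripper":0.085},{"rot":[0,0,0.017],"dp":[-0.01,-0.021,0.17],"gripper":0.085},{"rot":[0,0,0.017],"dp":[-0.01,-0.021,0.187],"gripper":0.085},{"rot":[0,0,0.017],"dp":[-0.01,-0.021,0.187],"gripper":0.085}]'
python3 -m crank '[{"rot":[0,0,0],"dp":[0,0,0],"gripper":0.045},{"rot":[0,0,0],"dp":[0,0,0],"gripper":0.025},{"rot":[0,0,0],"dp":[0,0,0],"gripper":0},{"rot":[0,0,0],"dp":[0,0,0],"gripper":0},{"rot":[0,0,0],"dp":[0,0,0],"gripper":0},{"rot":[0,0,0],"dp":[0,0,0],"gripper":0},{"rot":[0,0,0],"dp":[0,0,0],"gripper":0},{"rot":[0,0,0],"dp":[0,0,0],"gripper":0}]' 20
```

```text
t: 3.58
tool_pos: [0.5121, -0.0591, 0.0087]
orientation: [-0.005, 0.069, 0.998, 0.001]
ft_force: [-0.5, 0.1, -0.5]
grip_width: 0.998
gripper_force: 0.0
t: 4.25
tool_pos: [0.5175, -0.0622, 0.0144]
orientation: [0.001, 0.069, 0.998, -0.0]
ft_force: [-0.5, 1.3, 6.6]
grip_width: 0.24
gripper_force: 21.1
```

```bash
python3 -m crank '[{"rot":[0,0,0],"dp":[0,0,0],"gripper":0},{"rot":[0,0,0],"dp":[0,0,0],"gripper":0},{"rot":[0,0,0],"dp":[0,0,0],"gripper":0}]'
python3 - <<'E'
from h import *
o=r.get_obs();print(o["grip_width"]*85.4,o["tool_pos"],o["gripper_force"],o["ft_force"])
print(np.round([r.get_obs()["grip_width"]*85.4 for _ in range(3)],2))
np.set_printoptions(precision=4,suppress=True)
# dish & tray centres/axis from top picture
im=cv2.imread("pics/top0.png");hsv=cv2.cvtColor(im,cv2.COLOR_BGR2HSV)
m=((hsv[...,1]<70)&(hsv[...,2]>70)).astype(np.uint8)
for nm,(x0,y0,x1,y1),s in(("dish",(345,186,452,290),0),("tray",(92,166,170,277),1)):
    c=im[y0:y1,x0:x1]; h=hsv[y0:y1,x0:x1]; mm=((h[...,1]<75)).astype(np.uint8)
    mm=cv2.morphologyEx(mm,cv2.MORPH_OPEN,np.ones((5,5)))
    cs,_=cv2.findContours(mm,cv2.RETR_EXTERNAL,cv2.CHAIN_APPROX_NONE);k=max(cs,key=cv2.contourArea)[:,0]+[x0,y0]
    for z in(.006,.024):
        w=np.array([onz("top",p,z)[:2] for p in k],np.float32);print(nm,z,cv2.minAreaRect(w),cv2.minEnclosingCircle(w) if not s else "")
E
```

```text
t: 4.5
tool_pos: [0.5175, -0.0622, 0.0144]
orientation: [0.001, 0.069, 0.998, -0.0]
ft_force: [-1.1, 0.7, 5.9]
grip_width: 0.234
gripper_force: 21.1
19.991890591475098 [ 0.51753499 -0.06217613  0.01440151] 21.13127052783966 [-1.13050233  0.74693182  5.94014439]
[19.99 19.99 19.99]
dish 0.006 ((0.48204779624938965, -0.3133595883846283), (0.2310149371623993, 0.23437388241291046), 0.9336094260215759) ((0.4831605851650238, -0.31273967027664185), 0.11789841204881668)
dish 0.024 ((0.4803776443004608, -0.30802494287490845), (0.22696223855018616, 0.23026221990585327), 0.9332257509231567) ((0.4814707338809967, -0.3074159324169159), 0.11583185940980911)
tray 0.006 ((0.5096746683120728, 0.3372802138328552), (0.2145088165998459, 0.130026176571846), 5.673300266265869) 
tray 0.024 ((0.5075197815895081, 0.33120062947273254), (0.210745707154274, 0.1277451366186142), 5.673304080963135)
```

B reads 20.0 mm, so it goes in the dish, off-centre in x to leave room.

```bash
python3 - <<'E'
from h import *
print(go((.524,-.308,.075),np.radians(82)),go((.524,-.308,.021),np.radians(82)))
E
```

```text
('rot', array([-0.0001,  0.0021,  0.0007]), 'dp', array([-0.0406, -0.2426, -0.0605])) ('rot', array([-0.0001,  0.0021,  0.0007]), 'dp', array([-0.0405, -0.2426, -0.0065]))
```

```bash
python3 -m crank '[{"rot":[0,0,0],"dp":[0,0,-0.03],"gripper":0},{"rot":[0,0,0],"dp":[0,0,-0.06],"gripper":0},{"rot":[0,0,0],"dp":[-0.006,-0.04,-0.07],"gripper":0},{"rot":[0,0,0],"dp":[-0.012,-0.08,-0.07],"gripper":0},{"rot":[0,0,0],"dp":[-0.018,-0.12,-0.07],"gripper":0},{"rot":[0,0,0],"dp":[-0.026,-0.16,-0.07],"gripper":0},{"rot":[0,0,0],"dp":[-0.034,-0.2,-0.07],"gripper":0},{"rot":[0,0,0],"dp":[-0.04,-0.24,-0.07],"gripper":0}]' 30
python3 - <<'E'
from h import *
print(r.get_obs()["grip_width"]*85.4);print(go((.524,-.308,.021),np.radians(82)))
E
```

```text
t: 5.17
tool_pos: [0.5221, -0.3067, 0.0825]
orientation: [-0.0, 0.069, 0.998, 0.0]
ft_force: [0.8, -0.2, -2.4]
grip_width: 0.231
gripper_force: 30.5
19.711593142020366
('rot', array([ 0.0006, -0.0006,  0.0006]), 'dp', array([-0.0021, -0.0011,  0.0615]))
```

```bash
python3 -m crank '[{"rot":[0,0,0],"dp":[0,0,0.02],"gripper":0},{"rot":[0,0,0],"dp":[0,0,0.035],"gripper":0},{"rot":[0,0,0],"dp":[0,0,0.048],"gripper":0},{"rot":[0,0,0],"dp":[0,0,0.055],"gripper":0},{"rot":[0,0,0],"dp":[0,0,0.058],"gripper":0},{"rot":[0,0,0],"dp":[0,0,0.058],"gripper":0}]'
```

```text
t: 5.67
tool_pos: [0.522, -0.3039, 0.0238]
orientation: [-0.001, 0.069, 0.998, 0.001]
ft_force: [-0.3, 0.0, -1.6]
grip_width: 0.229
gripper_force: 30.5
```

```bash
python3 -m crank '[{"rot":[0,0,0],"dp":[0,0,0.001],"gripper":0},{"rot":[0,0,0],"dp":[0,0,0.002],"gripper":0},{"rot":[0,0,0],"dp":[0,0,0.003],"gripper":0},{"rot":[0,0,0],"dp":[0,0,0.003],"gripper":0},{"rot":[0,0,0],"dp":[0,0,0.003],"gripper":0}]'
```

```text
t: 6.08
tool_pos: [0.5231, -0.3052, 0.0225]
orientation: [0.0, 0.069, 0.998, -0.0]
ft_force: [-0.4, 0.2, -1.4]
grip_width: 0.234
gripper_force: 30.5
```

```bash
python3 -m crank '[{"rot":[0,0,0],"dp":[0,0,0.001],"gripper":0},{"rot":[0,0,0],"dp":[0,0,0.002],"gripper":0},{"rot":[0,0,0],"dp":[0,0,0.002],"gripper":0},{"rot":[0,0,0],"dp":[0,0,0.002],"gripper":0}]'
```

```text
t: 6.42
tool_pos: [0.523, -0.3053, 0.0205]
orientation: [0.0, 0.069, 0.998, -0.0]
ft_force: [-0.2, 1.0, 2.0]
grip_width: 0.233
gripper_force: 31.1
```

Contact: the force rose from -1.4 to +2.0 N. Release slowly, let it settle, then rise.

```bash
python3 -m crank '[{"rot":[0,0,0],"dp":[0,0,0],"gripper":0.022},{"rot":[0,0,0],"dp":[0,0,0],"gripper":0.026},{"rot":[0,0,0],"dp":[0,0,0],"gripper":0.035},{"rot":[0,0,0],"dp":[0,0,0],"gripper":0.05},{"rot":[0,0,0],"dp":[0,0,0],"gripper":0.06},{"rot":[0,0,0],"dp":[0,0,-0.03],"gripper":0.06},{"rot":[0,0,0],"dp":[0,0,-0.06],"gripper":0.07},{"rot":[0,0,0],"dp":[0,0,-0.1],"gripper":0.085}]' 20
python3 - <<'E'
from h import *
im=r.get_image("wrist");cv2.imwrite("pics/p1.png",im)
print(go((.486,.0888,.10),np.radians(83.6)))
E
```

```text
t: 7.08
tool_pos: [0.5206, -0.3035, 0.1179]
orientation: [-0.003, 0.069, 0.998, 0.002]
ft_force: [-0.1, -1.1, -0.2]
grip_width: 0.935
gripper_force: 0.0
('rot', array([-0.0056,  0.0098, -0.0268]), 'dp', array([0.0953, 0.3873, 0.0264]))
```

View pics/p1.png

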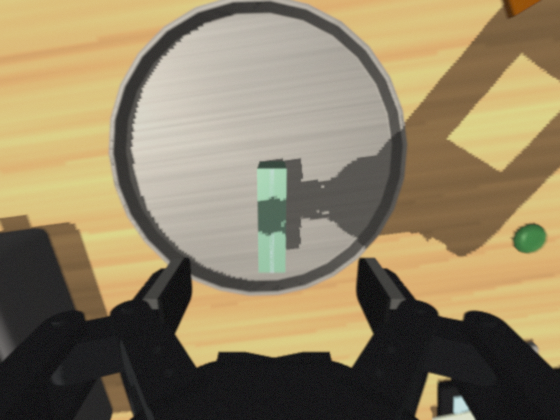

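B stands upright in the dish at about (271,220), with clear space on the base side. Next is offcut A.

```bash
python3 -m crank '[{"rot":[0,0,-0.027],"dp":[0.01,0.04,0],"gripper":0.085},{"rot":[0,0,-0.027],"dp":[0.02,0.08,0],"gripper":0.085},{"rot":[0,0,-0.027],"dp":[0.03,0.12,0],"gripper":0.085},{"rot":[0,0,-0.027],"dp":[0.04,0.16,0],"gripper":0.085},{"rot":[0,0,-0.027],"dp":[0.05,0.2,0],"gripper":0.085},{"rot":[0,0,-0.027],"dp":[0.06,0.24,0],"gripper":0.085},{"rot":[0,0,-0.027],"dp":[0.07,0.28,0],"gripper":0.085},{"rot":[0,0,-0.027],"dp":[0.08,0.32,0],"gripper":0.085}]'
python3 - <<'E'
from h import *
print(go((.486,.0888,.012),np.radians(83.6)))
E
```

```text
t: 7.8
tool_pos: [0.4875, 0.0247, 0.1203]
orientation: [0.001, 0.056, 0.998, -0.0]
ft_force: [0.8, -0.3, -0.7]
grip_width: 0.995
gripper_force: 0.0
('rot', array([ 0.0001,  0.0012, -0.0005]), 'dp', array([0.0088, 0.0636, 0.1083]))
```

```bash
python3 -m crank '[{"rot":[0,0,0],"dp":[0.005,0.035,0],"gripper":0.085},{"rot":[0,0,0],"dp":[0.008,0.064,0.01],"gripper":0.085},{"rot":[0,0,0],"dp":[0.009,0.064,0.03],"gripper":0.085},{"rot":[0,0,0],"dp":[0.009,0.064,0.06],"gripper":0.085},{"rot":[0,0,0],"dp":[0.009,0.064,0.085],"gripper":0.085},{"rot":[0,0,0],"dp":[0.009,0.064,0.1],"gripper":0.085},{"rot":[0,0,0],"dp":[0.009,0.064,0.107],"gripper":0.085},{"rot":[0,0,0],"dp":[0.009,0.064,0.107],"gripper":0.085}]'
python3 -m crank '[{"rot":[0,0,0],"dp":[0,0,0],"gripper":0.045},{"rot":[0,0,0],"dp":[0,0,0],"gripper":0.025},{"rot":[0,0,0],"dp":[0,0,0],"gripper":0},{"rot":[0,0,0],"dp":[0,0,0],"gripper":0},{"rot":[0,0,0],"dp":[0,0,0],"gripper":0},{"rot":[0,0,0],"dp":[0,0,0],"gripper":0},{"rot":[0,0,0],"dp":[0,0,0],"gripper":0},{"rot":[0,0,0],"dp":[0,0,0],"gripper":0}]' 20
python3 -m crank '[{"rot":[0,0,0],"dp":[0,0,0],"gripper":0},{"rot":[0,0,0],"dp":[0,0,0],"gripper":0},{"rot":[0,0,0],"dp":[0,0,0],"gripper":0}]'
python3 - <<'E'
from h import *
print(r.get_obs()["grip_width"]*85.4);print(go((.508,.334,.09),np.radians(95.7)))
E
```

```text
t: 8.47
tool_pos: [0.4843, 0.0875, 0.0113]
orientation: [-0.002, 0.056, 0.998, -0.0]
ft_force: [-0.6, 0.1, 0.7]
grip_width: 0.994
gripper_force: 0.0
t: 9.13
tool_pos: [0.4868, 0.0875, 0.0139]
orientation: [0.001, 0.056, 0.998, 0.0]
ft_force: [-0.3, 0.5, 5.4]
grip_width: 0.185
gripper_force: 21.2
t: 9.38
tool_pos: [0.4868, 0.0875, 0.0139]
orientation: [0.001, 0.056, 0.998, 0.0]
ft_force: [-1.4, 0.5, 4.8]
grip_width: 0.184
gripper_force: 21.3
15.68386811911684
('rot', array([ 0.    ,  0.0013, -0.2113]), 'dp', array([ 0.0063,  0.2473, -0.0761]))
```

A reads 15.7 mm, so it goes in the tray.

```bash
python3 -m crank '[{"rot":[0,0,0],"dp":[0,0,-0.03],"gripper":0},{"rot":[0,0,-0.03],"dp":[0,0.01,-0.06],"gripper":0},{"rot":[0,0,-0.08],"dp":[0.001,0.05,-0.07],"gripper":0},{"rot":[0,0,-0.13],"dp":[0.002,0.09,-0.07],"gripper":0},{"rot":[0,0,-0.18],"dp":[0.003,0.13,-0.07],"gripper":0},{"rot":[0,0,-0.21],"dp":[0.004,0.17,-0.07],"gripper":0},{"rot":[0,0,-0.211],"dp":[0.005,0.21,-0.07],"gripper":0},{"rot":[0,0,-0.211],"dp":[0.006,0.247,-0.07],"gripper":0}]' 30
python3 -m crank '[{"rot":[0,0,0],"dp":[0,0,0],"gripper":0},{"rot":[0,0,0],"dp":[0,0,0],"gripper":0}]'
python3 - <<'E'
from h import *
print(r.get_obs()["grip_width"]*85.4);print(go((.508,.334,.02),np.radians(95.7)))
E
```

```text
t: 10.05
tool_pos: [0.5066, 0.3355, 0.0821]
orientation: [-0.001, -0.05, 0.999, -0.0]
ft_force: [0.5, -0.2, -2.0]
grip_width: 0.184
gripper_force: 29.9
t: 10.22
tool_pos: [0.5067, 0.3352, 0.0821]
orientation: [-0.001, -0.051, 0.999, -0.0]
ft_force: [1.0, 0.0, -0.9]
grip_width: 0.184
gripper_force: 30.1
15.674845077788914
('rot', array([-0.0007, -0.0012,  0.0034]), 'dp', array([-0.0013, -0.0013,  0.0621]))
```

```bash
python3 -m crank '[{"rot":[0,0,0],"dp":[-0.001,-0.001,0.02],"gripper":0},{"rot":[0,0,0],"dp":[-0.001,-0.001,0.038],"gripper":0},{"rot":[0,0,0],"dp":[-0.001,-0.001,0.05],"gripper":0},{"rot":[0,0,0],"dp":[-0.001,-0.001,0.057],"gripper":0},{"rot":[0,0,0],"dp":[-0.001,-0.001,0.06],"gripper":0},{"rot":[0,0,0],"dp":[-0.001,-0.001,0.061],"gripper":0},{"rot":[0,0,0],"dp":[-0.001,-0.001,0.062],"gripper":0},{"rot":[0,0,0],"dp":[-0.001,-0.001,0.062],"gripper":0}]'
python3 -m crank '[{"rot":[0,0,0],"dp":[0,0,0],"gripper":0},{"rot":[0,0,0],"dp":[0,0,0],"gripper":0}]'
```

```text
t: 10.88
tool_pos: [0.5095, 0.3329, 0.0219]
orientation: [0.001, -0.049, 0.999, 0.0]
ft_force: [0.3, 0.3, -1.7]
grip_width: 0.184
gripper_force: 30.1
t: 11.05
tool_pos: [0.5094, 0.3331, 0.022]
orientation: [0.001, -0.05, 0.999, 0.0]
ft_force: [0.3, 0.3, -1.8]
grip_width: 0.189
gripper_force: 30.1
```

```bash
python3 -m crank '[{"rot":[0,0,0],"dp":[0,0,0.001],"gripper":0},{"rot":[0,0,0],"dp":[0,0,0.002],"gripper":0},{"rot":[0,0,0],"dp":[0,0,0.002],"gripper":0},{"rot":[0,0,0],"dp":[0,0,0.002],"gripper":0}]'
```

```text
t: 11.38
tool_pos: [0.5092, 0.3331, 0.02]
orientation: [0.001, -0.05, 0.999, 0.0]
ft_force: [-1.2, -0.2, 4.0]
grip_width: 0.181
gripper_force: 31.0
```

Contact at +4 N. Release, rise and check.

```bash
python3 -m crank '[{"rot":[0,0,0],"dp":[0,0,0],"gripper":0.018},{"rot":[0,0,0],"dp":[0,0,0],"gripper":0.022},{"rot":[0,0,0],"dp":[0,0,0],"gripper":0.03},{"rot":[0,0,0],"dp":[0,0,0],"gripper":0.045},{"rot":[0,0,0],"dp":[0,0,0],"gripper":0.055},{"rot":[0,0,0],"dp":[0,0,-0.03],"gripper":0.055},{"rot":[0,0,0],"dp":[0,0,-0.06],"gripper":0.055},{"rot":[0,0,0],"dp":[0,0,-0.1],"gripper":0.055}]' 20
python3 -m crank '[{"rot":[0,0,0],"dp":[0.04,0,-0.02],"gripper":0.055},{"rot":[0,0,0],"dp":[0.08,0,-0.03],"gripper":0.055},{"rot":[0,0,0],"dp":[0.12,0,-0.03],"gripper":0.055},{"rot":[0,0,0],"dp":[0.12,0,-0.03],"gripper":0.055},{"rot":[0,0,0],"dp":[0.12,0,-0.03],"gripper":0.055}]'
python3 - <<'E'
from h import *
for c in("scene","top"):
    cv2.imwrite(f"pics/{c}9.png",r.get_image(c))
    print(c,[(np.round(x["box"]),round(x["conf"],2)) for x in r.spot_in(c,"offcut_a")][:3],[(np.round(x["point"],1),round(x["conf"],2),np.round(onz(c,x["point"],.006),3)) for x in r.landmark_of(c,"offcut_a")][:3])
s=cv2.imread("pics/scene9.png")[130:310,90:440];t=cv2.imread("pics/top9.png")[150:300,80:460]
s=cv2.resize(s,(680,350));t=cv2.resize(t,(680,245));cv2.imwrite("pics/f.png",np.vstack([s,t]))
E
```

```text
t: 12.05
tool_pos: [0.5062, 0.3314, 0.1168]
orientation: [-0.003, -0.05, 0.999, -0.001]
ft_force: [0.3, 0.7, -0.2]
grip_width: 0.644
gripper_force: 0.0
t: 12.47
tool_pos: [0.3863, 0.32, 0.1481]
orientation: [-0.001, -0.051, 0.999, -0.001]
ft_force: [1.2, 1.0, 0.2]
grip_width: 0.644
gripper_force: 0.0
scene [(array([152., 242., 173., 280.]), 0.93), (array([362., 171., 390., 195.]), 0.63)] [(array([159.9, 272.1]), 0.96, array([ 0.528, -0.314,  0.006])), (array([374.5, 187.8]), 0.58, array([0.504, 0.339, 0.006]))]
top [(array([392., 202., 407., 235.]), 0.86), (array([118., 204., 136., 238.]), 0.73)] [(array([399. , 221.1]), 0.86, array([ 0.518, -0.313,  0.006])), (array([131.5, 223.2]), 0.6, array([0.504, 0.33 , 0.006]))]
```

View pics/f.png

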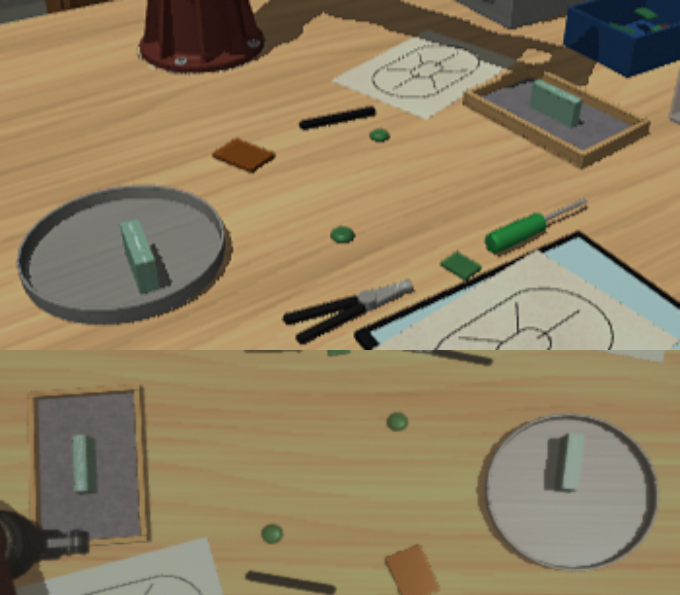

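Both offcuts stand upright on the container floors: A in the tray at (83,463) and B in the dish at (570,460). The arm is clear of everything, so I'm handing in.

```bash
python3 -c "
from station import r
print(r.hand_in())"
```

```text
the job is handed in; nothing more can be done
None
```

I handed the job in at about 12.5 s of the 51 s: offcut_a measured 15.7 mm and stands on edge in the tray, offcut_b measured 20.0 mm and stands on edge in the dish; the hand-in gave no verdict.

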